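# Flip down the kickstand of an exhibit stand and hold its frame upright

## Task

The small exhibit stand on the cutting mat has slumped forward on its hub. First flip the kickstand on its side over centre until it has snapped fully down behind the frame; then raise the frame upright by hand and keep it there: it is front-heavy and falls forward again if let go, so finish while still holding it upright. Leave the things lying around it where they are.

Things in the scene. Friction and masses are not known exactly. Their poses are not given: they have to be found in the camera images.
- stand: steel base plate of the stand, 110 (x) x 250 (y) x 10 mm, fixed to the table; origin at the centre of its underside, on the table. Its x axis points to the back of the stand (away from the robot, turned by up to 0.3 rad), y along the hinges, z up. Two cheeks 57 mm high carry the hub barrel. The aluminium frame hinged on it is 204 mm wide: two 14 mm square posts 95 mm either side
- hub (a point): middle of the frame's hinge axis, which runs along the stand's y axis 40 mm above the table
- frame (a joint): lean of the frame about the hub, rad: 0 = upright, positive = leaning forward (to the stand's -x, towards the robot); it starts on its front stop at 0.35, rear stop at -0.04. It turns freely and its weight (0.68 to 0.99 kg) always tips it forward; 0.4 to 0.9 N at the top bar holds it when upright
- bar (a point): middle of the round top bar of the frame, the place to hold it: 16 mm diameter along y, free over about 170 mm, 225 mm from the hub axis, nothing above it. The plywood board and, on the front, the black screen (26 x 132 x 100 mm) end 60 mm below it
- kick (a joint): angle of the kickstand leg to the frame, rad: 0 = folded, pointing up along the post; grows as its tip swings to the back (the stand's +x) and then down; stop at 2.4 = fully down, slanting down and back. A spring holds it at either end: centre near 1.0, short of it the leg springs back up, past it (1.3 is safe) it snaps down by itself. 1 to 2 N at the toe move it
- toe (a point): grip point on the toe peg at the leg's tip: round steel peg, 12 mm diameter, along the stand's y, sticking out 52 mm to the +y side from the leg's mid-plane; the point is 32 mm out from that plane, 130 mm from the pivot axis. The leg, 7 mm thick and 14 mm wide, lies just outside the +y post. Folded, the peg is 29 mm lower along the post than the top bar
- pivot (a point): point on the kickstand's pivot axis (along the stand's y), level with the toe point along y; on the frame 66 mm from the hub axis towards the top bar. The toe circles it at 130 mm.
- block: pine block 120 x 45 x 22 mm lying loose beside the stand, origin centre of underside; leave alone
- tape: empty cardboard tape core lying flat, 90 mm diameter, 48 mm high, loose behind the stand, origin centre of underside; leave alone
- cutter: grey box cutter 150 x 28 x 16 mm (with a 21 mm high thumb slide and a short blade), lying loose beside the stand, origin centre of underside; leave alone

How it is judged:
By the outcome, as a careful person would: the job done as asked, in the order asked, and still so for the second after the job is handed in, while the arm keeps its last pose, push and grip.
It also fails if it takes over 51 s, if anything falls off the work surface, if the arm or the gripper's body presses on something with over 40 N, if the wrist force passes 120 N, or if a joint passes its speed limit or range.

## Robot

A 7-joint arm with a two-finger parallel gripper is mounted at the origin on the work surface. World frame = base frame: x ahead of the robot, y to its left, z up, the work surface at z = 0. Lengths are in m, angles in degrees, forces in N, time in s.
With the tool pointing down it reaches from about 0.35 to 0.9 m from the base axis. Payload 8.1 kg.
Tool frame: the origin (TCP) lies on the centre line of the jaws, within the pads' length; the fingertips stand 19 mm ahead of it and the grasp point (between the pads) is the TCP (arm.nose_length is the distance from the TCP to the fingertips, in m); z points along the fingers, y is the line along which they close (so a half turn about z gives the same grasp; the last joint's range is limited). The gripper opens to 85 mm and grips with 20 to 120 N. Pads are 22 mm wide; open, the fingers measure 114 mm over their backs; the gripper's body (76 mm by 85 mm) begins 54 mm behind the grasp point. The pads swing forward as they close: fully open they stand 13 mm farther back than shut.
Start: joints at [-74.462, 24.895, 1.432, 90.138, -0.665, 64.973, -4.303], TCP at [0.228, 0.582, 0.25] pointing down, gripper open.
Joint ranges: [-149.89, 149.89], [-25.12, 119.58], [-72.63, 75.52], [4.76, 147.25], [-75.54, 255.54], [6.69, 114.76], [-157.13, 157.13]. Speed limits (degrees/s): [127.2, 127.2, 172.46, 172.46, 180, 180, 180].

## Interface

Orientations are given as a 3x3 rotation matrix whose columns are the frame's x, y, z axes.
In Python, from station import arm, imaging, sign_off, regions_of, pinpoint gives the robot as it stands. The module is installed in compiled form; this text tells all that it offers.
- The arm moves only by the shell command python3 -m pendant 'ROWS' [FORCE]. ROWS is JSON, a list that holds one entry, the list of rows, each a list of 7 numbers: the finger opening in cm, from 0 to 8.54, then the shift along the tool's x, y, z in cm, then the turn, a rotation vector about the tool's x, y, z in degrees. A call has 1 to 8 rows; each row is the pose to reach, as a shift and turn from the pose commanded when the call began, along the tool's axes at that moment; what a row does not reach only later rows make up. A row lasts 1/12 s, in which the tool goes at most 41.7 mm and 7.16 degrees, less where a joint would pass 70% of its speed; a pose out of reach is approached as far as the arm can. A call with a gripper value outside its range is refused whole. The fingers move at their own pace and stop on an object; FORCE is the grip in N (left out, the last holds). Time passes only in rows, so rows that repeat a pose let the fingers close. It gives the time, the measured TCP pose, the force, the opening and the grip force at its end, in the units of the state.
- arm.state(): the state, without advancing time (a new reading comes with each control period).
- imaging.snapshot(name): name is "scene" or "side" or "wrist"; returns a dict with "color" (384x512x3 uint8, red, green, blue), "z_map" (384x512 float32, m along the optical axis (not along the pixel's ray), 0 where there is no reading), "fov_y" (degrees; the focal length in pixels is half the picture's height over the tangent of half this angle, whatever the lens; pixels are square), "cx", "cy" (the principal point, pixels), "rvec" (rotation vector, rad) and "tvec" (3), from world to camera coordinates, as OpenCV has them. Camera axes: x right, y down, z forward; pixel columns grow to the right and rows downward; lengths in m; the calibration is good to about 2 mm. A picture is of the moment at which its call begins.
- sign_off(): hands the job in; it is judged then, once.
Trained networks look in a picture, given as the dict that the camera call returned (one of the last four; its "shot" number tells which), for a name from the list of things; names that differ only in an ending like _2 or _b are one class to them, and where a whole thing is asked for, a point or a joint stands for the part that bears it (a point fixed in the world has none). Each returns a list of dicts, best first, with "conf" (0 to 1); they miss things now and then, are a little off and sometimes report something else, mostly with a low value. They report only what shows in the picture. A call takes as long as a camera call.
- regions_of(query, picture): "region" (384x512 bool, what is visible of it).
- pinpoint(query, picture): "position" ([x, y, z] in m, in the coordinates of the camera as it stood for that picture, good to about 4 mm: a listed point, or the origin of a listed thing).
The state is a dict: "time_s": time; "joint_pos": joint angles; "dq": joint speeds; "tau": joint torques, N m; "position": TCP position; "tool_rot": TCP orientation; "force": force on the tool from outside, world axes, zero at the start; "torque": the same for the moment, N m; "width": opening from 0.0 (shut) to 1.0 (fully open); "gripper_force": force on a finger pad.
Only numpy, scipy, OpenCV 4.12 (cv2) and the standard library are available. Lean on these libraries where they do the work, as an engineer would, in place of code of your own. Each camera call takes 0.05 s, during which the arm holds its last target. There are 200 camera calls.

## Working session

There is one attempt and no reset: what is moved stays moved. The work goes in short steps, Python scripts to look and compute and a shell command to move; the robot and the scene stay as the last step left them, time stands still between calls to the robot, and variables do not carry over. Pictures are saved under pics/ and viewed, at most 10 in all, crops included, and the job is handed in when it is done.

```bash
mkdir -p pics
cat > h.py <<'E'
import numpy as np, cv2
from station import arm, imaging, sign_off, regions_of, pinpoint
def w(p,s):
    R=cv2.Rodrigues(np.array(s["rvec"],float))[0]
    return R.T@(np.array(p)-np.array(s["tvec"]).ravel())
def find(names,cams=("scene","side")):
    for c in cams:
        s=imaging.snapshot(c)
        for n in names:
            r=pinpoint(n,s)
            if r: print(c,n,np.round(w(r[0]["position"],s),4),round(r[0]["conf"],2))
            else: print(c,n,None)
    return
def save(c,f):
    s=imaging.snapshot(c); cv2.imwrite("pics/"+f,s["color"][:,:,::-1]); return s
E
python3 - <<'E'
from h import *
find(["stand","hub","bar","toe","pivot","block","tape","cutter"])
a=save("scene","a.png");b=save("side","b.png")
cv2.imwrite("pics/ab.png",cv2.resize(np.hstack([a["color"],b["color"]])[:,:,::-1],(800,300)))
s=arm.state();print(s["position"],s["tool_rot"],s["time_s"],s["width"])
E
```

```text
scene stand [ 0.5522 -0.0417 -0.0019] 0.66
scene hub [ 0.5533 -0.0373  0.0403] 0.86
scene bar [ 0.4758 -0.0513  0.2477] 0.69
scene toe [0.4747 0.0905 0.2229] 0.46
scene pivot [0.5204 0.0957 0.1024] 0.64
scene block [ 0.5358  0.2539 -0.0037] 0.91
scene tape [ 6.844e-01 -1.247e-01  6.000e-04] 0.67
scene cutter [ 5.976e-01 -2.876e-01  3.000e-04] 0.67
side stand [ 0.5574 -0.0389  0.002 ] 0.91
side hub [ 0.5545 -0.0416  0.0423] 0.84
side bar [ 0.4819 -0.0501  0.2524] 0.6
side toe [0.4741 0.0956 0.2211] 0.78
side pivot [0.5201 0.0976 0.1005] 0.84
side block [0.5292 0.2549 0.0012] 0.79
side tape [ 6.851e-01 -1.238e-01 -1.000e-04] 0.94
side cutter [ 0.597  -0.2812 -0.0035] 0.65
[0.22826952 0.58184043 0.25035765] [[-9.30897768e-01  3.65279816e-01  3.38899782e-05]
 [ 3.65279818e-01  9.30897764e-01  8.22930411e-05]
 [-1.48811803e-06  8.89857333e-05 -9.99999996e-01]] 1.0 1.0022343387536834
```

View pics/ab.png

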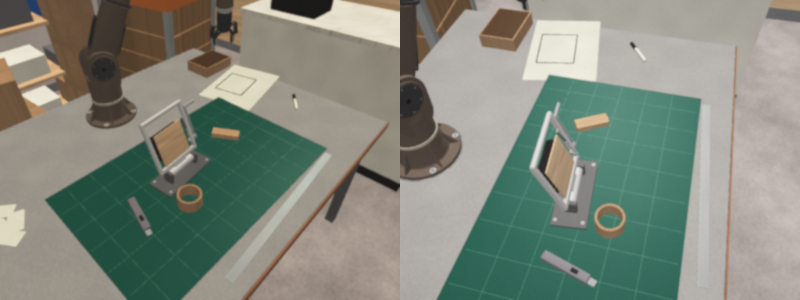

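Both views show the stand leaning forward with its leg folded on the +y side. It is centred around (165,160) on the left and (565,170) on the right, and the block, tape and cutter lie clear of it. The network positions agree on a stand yaw of about 0.10 rad. Next I move above the toe with the tool turned to the stand axes.

```bash
python3 -m pendant '[[[8.5,-3.4,-3,-1,0,0,7],[8.5,-6.8,-6,-2,0,0,14],[8.5,-10.2,-9,-3,0,0,21],[8.5,-13.6,-12,-4,0,0,28],[8.5,-17,-15,-5,0,0,35],[8.5,-20,-18,-6,0,0,42],[8.5,-22,-20,-6,0,0,49],[8.5,-23,-21,-6,0,0,56]]]' 20
python3 - <<'E'
from h import *
s=arm.state();R=np.array(s["tool_rot"]);p=s["position"]
t=np.array([.474,.093,.30]);print(p,(R.T@(t-p)*100).round(2))
Y=R[:,1];print(np.degrees(np.arctan2(Y[1],Y[0])))
E
```

```text
time_s: 1.67
position: [0.3677, 0.2985, 0.3116]
tool_rot: [[-0.208, 0.978, 0.002], [0.978, 0.208, 0.001], [0.001, 0.002, -1.0]]
force: [0.9, -1.1, 0.0]
width: 0.994
gripper_force: 0.0
[0.36766116 0.29846246 0.31158184] [-22.31   6.12   1.15]
12.018452133506498
```

```bash
python3 -m pendant '[[[8.5,-3.5,1,0,0,0,3],[8.5,-7,2,0,0,0,6],[8.5,-10.5,3,0,0,0,6.3],[8.5,-14,4,0,0,0,6.3],[8.5,-17.5,5,0,0,0,6.3],[8.5,-20.5,5.8,0.8,0,0,6.3],[8.5,-22.3,6.1,1,0,0,6.3],[8.5,-22.3,6.1,1,0,0,6.3]]]' 20
python3 - <<'E'
from h import *
find(["hub","bar","toe","pivot"],("wrist","side","scene"))
s=save("wrist","c.png")
s=arm.state();R=np.array(s["tool_rot"]);p=s["position"];print(p)
t=np.array([.474,.093,.222]);print((R.T@(t-p)*100).round(2))
E
```

```text
time_s: 2.33
position: [0.4749, 0.0933, 0.3002]
tool_rot: [[-0.103, 0.995, 0.001], [0.995, 0.103, -0.002], [-0.002, 0.0, -1.0]]
force: [-1.0, -1.4, -0.2]
width: 0.999
gripper_force: 0.0
wrist hub [ 0.5578 -0.0465  0.0412] 0.57
wrist bar None
wrist toe [0.4726 0.0919 0.2219] 0.93
wrist pivot None
side hub [ 0.5564 -0.0407  0.0441] 0.66
side bar [ 0.4821 -0.0484  0.2528] 0.86
side toe [0.4703 0.095  0.2258] 0.66
side pivot [0.5205 0.096  0.1007] 0.58
scene hub [ 0.553  -0.0401  0.0398] 0.75
scene bar [ 0.4737 -0.0502  0.2478] 0.92
scene toe [0.4724 0.0901 0.2228] 0.58
scene pivot [0.4733 0.0943 0.2219] 0.71
[0.47375373 0.09800811 0.30032259]
[-0.5  -0.03  7.83]
```

View pics/c.png

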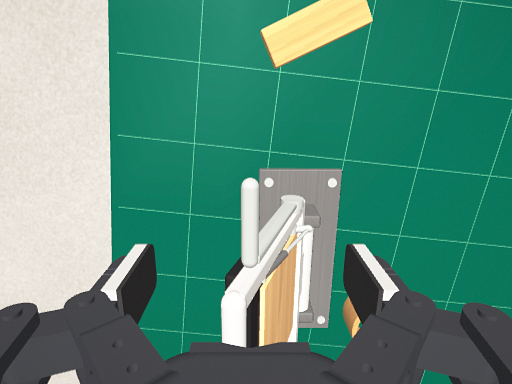

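The peg shows from (250,180) to (250,265), parallel to the pads and centred between them. I descend and grip it lightly.

```bash
python3 -m pendant '[[[8.5,-0.3,0,2.5,0,0,0],[8.5,-0.5,0,5,0,0,0],[8.5,-0.5,0,7,0,0,0],[8.5,-0.5,0,7.8,0,0,0],[6,-0.5,0,7.8,0,0,0],[4,-0.5,0,7.8,0,0,0],[3,-0.5,0,7.8,0,0,0],[2.5,-0.5,0,7.8,0,0,0]]]' 20
python3 -m pendant '[[[1.8,0,0,0,0,0,0],[1.5,0,0,0,0,0,0],[0.9,0,0,0,0,0,0],[0.6,0,0,0,0,0,0],[0.6,0,0,0,0,0,0],[0.6,0,0,0,0,0,0]]]' 20
python3 - <<'E'
from h import *
s=save("wrist","d.png");r=pinpoint("toe",s);print(w(r[0]["position"],s) if r else None)
s=save("side","d2.png");r=pinpoint("bar",s);print(w(r[0]["position"],s) if r else None)
s=arm.state();print(s["position"],s["force"],s["width"],s["gripper_force"],s["tool_rot"])
E
```

```text
time_s: 3.8
position: [0.4751, 0.0932, 0.2235]
tool_rot: [[-0.109, 0.994, 0.002], [0.994, 0.109, 0.001], [0.001, 0.002, -1.0]]
force: [-0.7, -0.7, -0.3]
width: 0.449
gripper_force: 0.0
time_s: 4.3
position: [0.4745, 0.0931, 0.2228]
tool_rot: [[-0.109, 0.994, 0.0], [0.994, 0.109, 0.001], [0.0, 0.001, -1.0]]
force: [-2.4, 0.6, 5.6]
width: 0.132
gripper_force: 20.0
[0.47372583 0.09287435 0.21903865]
[ 0.47709997 -0.04667559  0.24837216]
[0.47446824 0.09314017 0.22279309] [-2.55941927  0.18297535  5.80175189] 0.13056274766917067 19.978976547718048 [[-1.09320278e-01  9.94006472e-01  4.59386451e-04]
 [ 9.94006454e-01  1.09320023e-01  5.48730347e-04]
 [ 4.95221379e-04  5.16620451e-04 -9.99999744e-01]]
```

View pics/d.png

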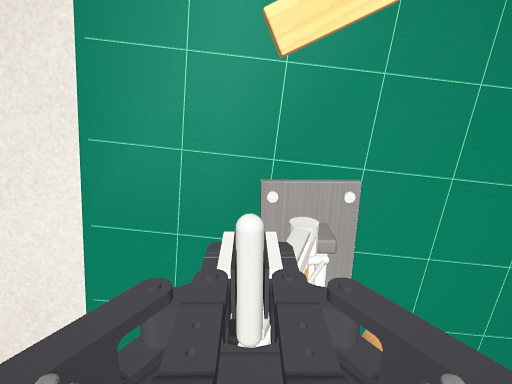

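```bash
python3 -m pendant '[[[0.6,0,0.9,-0.25,0,0,0],[0.6,0,1.9,-0.45,0,0,0],[0.6,0,3.2,-0.6,0,0,0],[0.6,0,4.5,-0.7,0,0,0],[0.6,0,5.8,-0.65,0,0,0],[0.6,0,7,-0.45,0,0,0],[0.6,0,7,-0.45,0,0,0],[0.6,0,7,-0.45,0,0,0]]]' 20
python3 - <<'E'
from h import *
s=imaging.snapshot("wrist");r=pinpoint("toe",s);print(w(r[0]["position"],s) if r else None)
for c in("side","scene"):
  s=save(c,c+"e.png")
  for n in("bar","pivot"):
    r=pinpoint(n,s);print(n,w(r[0]["position"],s) if r else None)
s=arm.state();print(s["position"],s["force"],s["width"],s["gripper_force"])
E
```

```text
time_s: 5.17
position: [0.5442, 0.1005, 0.2269]
tool_rot: [[-0.109, 0.994, 0.0], [0.994, 0.109, -0.0], [-0.0, 0.0, -1.0]]
force: [0.6, -0.5, 3.3]
width: 0.129
gripper_force: 20.3
[0.54344181 0.10156988 0.22823117]
bar [ 0.47964207 -0.04920435  0.25319223]
pivot [0.51918068 0.09505591 0.10012343]
bar [ 0.4737862  -0.05014144  0.25059498]
pivot [0.5181578  0.09690489 0.10373454]
[0.5436356  0.10048706 0.22697923] [ 0.37876935 -1.4876801   3.1177753 ] 0.13296785499204222 20.22325962781906
```

```bash
python3 -m pendant '[[[0.6,0,1.3,0.3,0,0,0],[0.6,0,2.5,0.75,0,0,0],[0.6,0,3.7,1.3,0,0,0],[0.6,0,4.8,2,0,0,0],[0.6,0,5.8,2.8,0,0,0],[0.6,0,6.8,3.7,0,0,0],[0.6,0,7.6,4.65,0,0,0],[0.6,0,8.2,5.4,0,0,0]]]' 20
python3 -m pendant '[[[0.6,0,0.5,0.9,0,0,0],[0.6,0,0.5,0.9,0,0,0],[0.6,0,0.5,0.9,0,0,0]]]' 20
python3 - <<'E'
from h import *
s=imaging.snapshot("wrist");r=pinpoint("toe",s);print(w(r[0]["position"],s) if r else None)
s=save("side","f.png")
for n in("bar","pivot","toe"):
    r=pinpoint(n,s);print(n,w(r[0]["position"],s) if r else None)
s=arm.state();print(s["position"],s["force"],s["width"],s["gripper_force"])
E
```

```text
time_s: 6.23
position: [0.6263, 0.1095, 0.1712]
tool_rot: [[-0.109, 0.994, -0.0], [0.994, 0.109, -0.001], [-0.001, -0.0, -1.0]]
force: [-0.2, -1.7, 0.5]
width: 0.129
gripper_force: 20.2
time_s: 6.48
position: [0.631, 0.1101, 0.1631]
tool_rot: [[-0.109, 0.994, 0.0], [0.994, 0.109, -0.0], [-0.0, 0.0, -1.0]]
force: [2.8, -2.5, -0.2]
width: 0.132
gripper_force: 20.4
[0.63013205 0.10793045 0.16538095]
bar [ 0.47964404 -0.04847274  0.25132816]
pivot [0.51968305 0.0979257  0.09851971]
toe None
[0.63038006 0.11007144 0.16410072] [ 1.83181212 -3.01216949 -0.54226286] 0.1315682680817869 20.400559902191162
```

View pics/f.png

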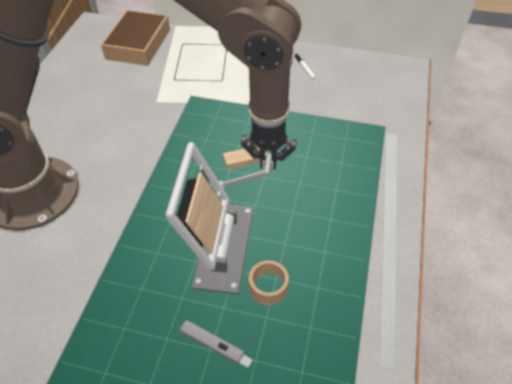

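The side view shows the peg gripped at (268,165), with the leg slanting back from (220,185) and the frame still on its front stop. That puts k at about 1.4, past centre, so I open the gripper to let it snap down.

```bash
python3 -m pendant '[[[4,0,0,0,0,0,0],[8.5,0,0,0,0,0,0],[8.5,0,0,0,0,0,0],[8.5,0,0,0,0,0,0],[8.5,0,0,0,0,0,0],[8.5,0,0,0,0,0,0],[8.5,0,0,0,0,0,0],[8.5,0,0,0,0,0,0]]]' 20
python3 -m pendant '[[[8.5,0,0,-3,0,0,0],[8.5,0,0,-6,0,0,0],[8.5,0,0,-9,0,0,0],[8.5,0,0,-12,0,0,0],[8.5,0,0,-15,0,0,0],[8.5,0,0,-15,0,0,0]]]' 20
python3 - <<'E'
from h import *
for c in("side","scene","wrist"):
  s=save(c,c+"g.png")
  for n in("bar","pivot","toe","hub"):
    r=pinpoint(n,s);print(c,n,(w(r[0]["position"],s).round(4),r[0]["conf"]) if r else None)
a,b=cv2.imread("pics/sideg.png"),cv2.imread("pics/wristg.png")
cv2.imwrite("pics/g.png",cv2.resize(np.hstack([a[100:340,120:340],b[100:340,150:370]]),(800,436)))
s=arm.state();R=np.array(s["tool_rot"]);p=s["position"];print(p,s["width"])
t=np.array([.4765,-.049,.31]);print((R.T@(t-p)*100).round(2))
E
```

```text
time_s: 7.45
position: [0.6303, 0.1102, 0.1638]
tool_rot: [[-0.109, 0.994, -0.0], [0.994, 0.109, 0.0], [0.0, -0.0, -1.0]]
force: [-0.5, -0.4, -0.5]
width: 0.996
gripper_force: 0.0
time_s: 7.95
position: [0.6328, 0.1099, 0.3203]
tool_rot: [[-0.109, 0.994, 0.009], [0.994, 0.109, 0.002], [0.001, 0.009, -1.0]]
force: [1.2, -0.2, -0.1]
width: 0.993
gripper_force: 0.0
side bar (array([ 0.4799, -0.05  ,  0.2513]), 0.85)
side pivot (array([0.5178, 0.0988, 0.1   ]), 0.76)
side toe None
side hub (array([ 0.5558, -0.0414,  0.0401]), 0.92)
scene bar (array([ 0.4751, -0.0497,  0.2499]), 0.64)
scene pivot (array([0.5181, 0.0981, 0.0997]), 0.68)
scene toe (array([0.6324, 0.1093, 0.041 ]), 0.78)
scene hub (array([ 0.5536, -0.0419,  0.0377]), 0.75)
wrist bar None
wrist pivot None
wrist toe (array([0.6307, 0.1113, 0.0387]), 0.87)
wrist hub None
[0.63035811 0.1101433  0.31371973] 0.9954152966860565
[-14.14 -17.03   0.37]
```

View pics/g.png

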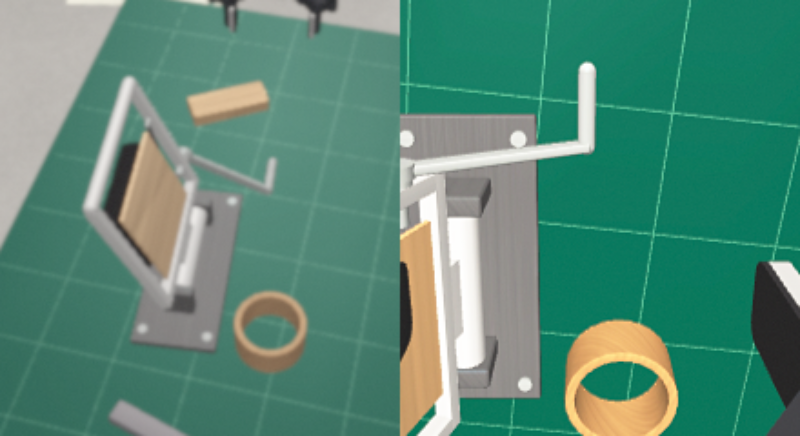

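Both crops show the leg snapped down behind the frame. The toe is at z ≈ 0.040, where 2.4 rad predicts 0.042, and nothing else has moved. Next I go over the top bar.

```bash
python3 -m pendant '[[[7,-2.2,-2.6,0,0,0,0],[7,-4.4,-5.2,0,0,0,0],[7,-6.6,-7.8,0,0,0,0],[7,-8.8,-10.4,0,0,0,0],[7,-11,-13,0,0,0,0],[7,-13,-15.5,0,0,0,0],[7,-14.1,-17,0,0,0,0],[7,-14.1,-17,0,0,0,0]]]' 20
python3 - <<'E'
from h import *
s=save("wrist","h.png")
for n in("bar","toe"):
    r=pinpoint(n,s);print(n,(w(r[0]["position"],s).round(4),r[0]["conf"]) if r else None)
s=arm.state();R=np.array(s["tool_rot"]);p=s["position"];print(p,s["width"])
t=np.array([.4765,-.049,.251]);print((R.T@(t-p)*100).round(2))
E
```

```text
time_s: 9.37
position: [0.474, -0.0523, 0.3143]
tool_rot: [[-0.104, 0.995, 0.0], [0.995, 0.104, 0.001], [0.001, 0.0, -1.0]]
force: [-0.1, -1.5, -0.0]
width: 0.816
gripper_force: 0.0
bar (array([ 0.4808, -0.0494,  0.2508]), 0.65)
toe (array([0.6296, 0.1069, 0.0376]), 0.68)
[ 0.47724289 -0.04807492  0.31411436] 0.8171063212720538
[-0.09 -0.09  6.31]
```

View pics/h.png

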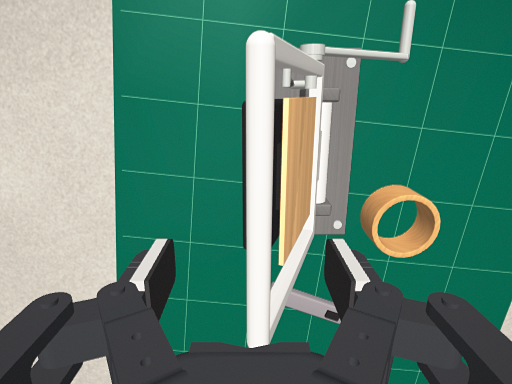

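The bar runs down the picture at column ~260, between the fingers and slightly right of their centre (~250). I descend, close on it and grip.

```bash
python3 -m pendant '[[[7,0,0.2,2,0,0,0],[7,0,0.2,4,0,0,0],[7,0,0.2,5.6,0,0,0],[7,0,0.2,6.2,0,0,0],[5,0,0.2,6.2,0,0,0],[3.5,0,0.2,6.2,0,0,0],[2.5,0,0.2,6.2,0,0,0],[2,0,0.2,6.2,0,0,0]]]' 20
python3 -m pendant '[[[1.5,0,0,0,0,0,0],[1,0,0,0,0,0,0],[1,0,0,0,0,0,0],[1,0,0,0,0,0,0],[1,0,0,0,0,0,0],[1,0,0,0,0,0,0],[1,0,0,0,0,0,0]]]' 20
```

```text
time_s: 10.18
position: [0.4795, -0.0482, 0.2527]
tool_rot: [[-0.11, 0.994, 0.002], [0.994, 0.11, 0.0], [-0.0, 0.002, -1.0]]
force: [-0.6, 0.3, 0.0]
width: 0.259
gripper_force: 0.0
time_s: 10.77
position: [0.4793, -0.0483, 0.2526]
tool_rot: [[-0.109, 0.994, 0.002], [0.994, 0.109, 0.001], [0.0, 0.002, -1.0]]
force: [-0.9, 0.4, 6.8]
width: 0.176
gripper_force: 19.7
```

```bash
python3 -m pendant '[[[1,0,1,-0.33,0,0,0],[1,0,2.1,-0.65,0,0,0],[1,0,3.2,-0.9,0,0,0],[1,0,4.3,-1.1,0,0,0],[1,0,5.2,-1.2,0,0,0],[1,0,6.1,-1.3,0,0,0],[1,0,6.9,-1.33,0,0,0],[1,0,7.4,-1.35,0,0,0]]]' 30
python3 -m pendant '[[[1,0,0.3,0,0,0,0],[1,0,0.3,0,0,0,0],[1,0,0.3,0,0,0,0],[1,0,0.3,0,0,0,0],[1,0,0.3,0,0,0,0],[1,0,0.3,0,0,0,0]]]' 30
python3 - <<'E'
from h import *
for c in("side","scene"):
  s=save(c,c+"i.png")
  for n in("bar","pivot","toe","hub","tape","block","cutter"):
    r=pinpoint(n,s);print(c,n,(w(r[0]["position"],s).round(4),r[0]["conf"]) if r else None)
s=arm.state();print(s["position"],s["force"],s["width"],s["gripper_force"])
E
```

```text
time_s: 11.43
position: [0.5532, -0.0405, 0.2655]
tool_rot: [[-0.109, 0.994, 0.0], [0.994, 0.109, -0.0], [-0.001, 0.0, -1.0]]
force: [-2.7, -1.9, 4.1]
width: 0.173
gripper_force: 31.7
time_s: 11.93
position: [0.555, -0.0403, 0.2653]
tool_rot: [[-0.109, 0.994, -0.0], [0.994, 0.109, -0.0], [-0.0, -0.0, -1.0]]
force: [-1.5, -3.2, 2.3]
width: 0.174
gripper_force: 31.6
side bar (array([ 0.5569, -0.0443,  0.2662]), 0.71)
side pivot (array([0.5412, 0.1   , 0.1029]), 0.73)
side toe (array([0.6296, 0.1105, 0.008 ]), 0.86)
side hub (array([ 0.557 , -0.0413,  0.042 ]), 0.63)
side tape (array([ 0.6839, -0.1233, -0.0007]), 0.9)
side block (array([0.532 , 0.2533, 0.0032]), 0.61)
side cutter (array([ 0.5969, -0.2841, -0.0043]), 0.97)
scene bar (array([ 0.5545, -0.0421,  0.2608]), 0.68)
scene pivot (array([0.5428, 0.099 , 0.1046]), 0.53)
scene toe (array([0.6254, 0.1137, 0.0098]), 0.66)
scene hub (array([ 0.5516, -0.0382,  0.0408]), 0.71)
scene tape (array([ 0.6877, -0.1247,  0.0037]), 0.76)
scene block (array([ 0.5351,  0.2542, -0.001 ]), 0.86)
scene cutter (array([ 0.5948, -0.2861, -0.0009]), 0.87)
[ 0.55532004 -0.04022109  0.26529047] [-0.55261908 -5.62931301  0.88751002] 0.17572396081937927 31.58228874206543
```

View pics/sidei.png

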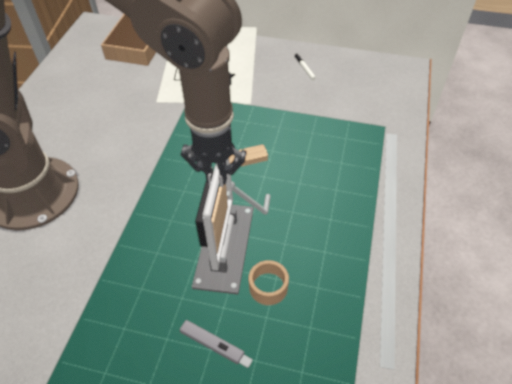

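The side view shows the frame upright in the grip at about (213,180), with the leg down at (265,205) and the tape, block and cutter where they were. Bar and hub line up within about 2 mm in x, so I'm handing it in.

```bash
python3 -c "
from station import sign_off; print(sign_off())"
```

```text
the job is handed in; nothing more can be done
None
```

The kickstand is snapped fully down behind the frame, and the frame is upright with the gripper still holding the top bar; the block, tape and cutter are where they were, and I handed the job in at about 12 s of the 51 s allowed.

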